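# Seat a keyed filter collar on an inspection camera and hold it home

## Robot

A 6-joint arm with a two-finger parallel gripper is mounted at the origin on a cart in front of the work surface, level with it; the furniture and walls round the work are solid. World frame = base frame: x ahead of the robot, y to its left, z up, the work surface at z = 0. Lengths are in m, angles in rad, forces in N, time in s.
With the tool pointing down it reaches from about 0.35 to 0.975 m from the base axis. Payload 4.9 kg.
Tool frame: the origin (TCP) lies on the centre line of the jaws, within the pads' length; the fingertips stand manip.tip_reach ahead of it and the grasp point (between the pads) is the TCP (manip.tip_reach is the distance from the TCP to the fingertips, in m); z points along the fingers, y is the line along which they close (so a half turn about z gives the same grasp; the last joint's range is limited). The gripper opens to 85 mm and grips with 20 to 120 N. Pads are 22 mm wide; open, the fingers measure 114 mm over their backs; the gripper's body (76 mm by 85 mm) begins 54 mm behind the grasp point. The pads swing forward as they close: fully open they stand 13 mm farther back than shut.
Start: joints at [-1.465, 0.053, 1.613, -0, 1.476, -0.119], TCP at [0.139, -0.609, 0.25] pointing down, gripper open.
Joint ranges: [-3.01, 3.01], [-1.01, 2.22], [0.06, 2.58], [-1.02, 4.17], [0.09, 2.62], [-3.14, 3.14]. Speed limits (rad/s): [2.57, 2.57, 3.14, 3.14, 3.14, 3.14].

## Interface

Orientations are given as a unit quaternion [w, x, y, z].
In Python, from plant import manip gives the robot as it stands. The module is installed in compiled form; this text tells all that it offers.
- The arm moves only by the tool move_arm, never from a script. Its argument "rows" is a list of rows, each a list of 7 numbers: the shift along the tool's x, y, z in cm, then the turn, a rotation vector about the tool's x, y, z in degrees, then the opening, from -1 (shut) to 1 (fully open). In form: [[tx, ty, tz, ax, ay, az, jaw], ...]. A call has 1 to 20 rows; each row shifts and turns the commanded pose from where the row before left it, along the tool's axes as they then stand; what a row does not reach is not made up. A row lasts 1/12 s, in which the tool goes at most 41.7 mm and 7.16 degrees, less where a joint would pass 70% of its speed; a pose out of reach is approached as far as the arm can. A call is refused whole if a number of a shift passes 4.17 or a number of a turn 7.16, either way. A call with a gripper value outside its range is refused whole. The fingers move at their own pace and stop on an object; the grip force is fixed at half the most. Time passes only in rows, so rows that do not move let the fingers close. It gives the time, the measured TCP pose, the force, the opening and the grip force at its end, in the units of the state.
- manip.state(): the state, without advancing time (a new reading comes with each control period).
- manip.grab_frame(name): name is "side" or "top" or "wrist"; returns a dict with "img" (384x512x3 uint8, blue, green, red), "mtx" (3x3 intrinsics, pixels), "R" (3x3) and "t" (3): a world point X has camera coordinates R X + t. Camera axes: x right, y down, z forward; pixel columns grow to the right and rows downward; lengths in m; the calibration is good to about 2 mm. The wrist camera is an equidistant fisheye: a pixel r from the principal point sees the ray r / f radians off the axis. A picture is of the moment at which its call begins. There is no depth.
- manip.job_done(): hands the job in; it is judged then, once.
The state is a dict: "time": time; "joint_pos": joint angles; "joint_vel": joint speeds; "joint_efforts": joint torques, N m; "tool_pos": TCP position; "tool_rot": TCP orientation; "contact_force": force on the tool from outside, world axes, zero at the start; "ft_torque": the same for the moment, N m; "gripper_width": opening from 0.0 (shut) to 1.0 (fully open); "grasp_force": force on a finger pad.
Only numpy, scipy, OpenCV 4.12 (cv2) and the standard library are available. Lean on these libraries where they do the work, as an engineer would, in place of code of your own. Each camera call takes 0.05 s, during which the arm holds its last target. There are 200 camera calls.

## Task

Pick up the knurled filter collar, set it over the spigot of the camera that looks up from the bench, and turn it under some pressure until its hidden keyways drop over the three pins. Then push it down against the spring until it sits flush on the flange, and finish while the gripper is still holding it pushed home: do not let go. Leave the other things where they are.

Things in the scene. Friction and masses are not known exactly. Their poses are not given: they have to be found in the camera images.
- collar: knurled dark metal filter collar, an upside-down cup 54 mm across, 42 mm high, 0.15 kg, standing loose on the bench. Origin at the centre of its underside, z up its axis. Upper 18 mm solid (glass in the top): grip there, across the diameter. Lower 24 mm hollow, 30 mm bore; three blind keyways, 11 mm wide, open downward in its wall (see keyways)
- keyways (a point): centre of the collar's open underside (same point as its origin). The three keyways are 120 degrees apart, 24 mm long and hidden from above; their angle about the collar's axis is not known. Pressed on the pins (3 to 5 N is enough) and turned, the collar meets them within 120 degrees either way; they fit within about 7 degrees either side
- mount: inspection camera looking up: 100 x 100 x 10 mm steel plate fixed to the bench, light metal 64 x 64 mm finned housing, round flange 62 mm across with its face 54 mm above the bench, and in its middle an upright spigot of 26 mm diameter, 20 mm tall, top chamfered, with three pins. Origin at the centre of the plate's underside, z up
- pins (a point): point on the spigot's axis 14 mm above the flange, level with the tops of its three round steel pins. They are 6 mm thick, reach 19.5 mm from the axis, one along the mount's x axis, the others 120 degrees from it. The underside of a collar whose keyways are not over the pins rests at this height
- flange (a point): centre of the flange face, on the spigot's axis, 54 mm above the bench; axes as the mount's. The collar's underside is 14 mm above it when lying on the pins, about 6 mm above it once dropped over the pins and touching the sprung seat, and 0 mm above it when home
- seat (a joint): black sprung seat, an 18 mm button on top of the spigot, its top 30 mm above the flange when free: how far it is pressed down, m. 0 free, 0.006 with the collar home. The spring takes 6 N to start and 9 N at 0.006, so the collar rises again if it is not held down
- tape: roll of amber adhesive tape lying flat, 68 mm diameter, 12 mm high, loose; leave it alone. Origin at the centre of its underside
- glue: small dark bottle with a yellow cap, 29 mm diameter, 61 mm high, loose; leave it alone. Origin at the centre of its underside
- fuses: small clear-lidded box, 41 x 61 x 30 mm, loose; leave it alone. Origin at the centre of its underside
- cup: clear plastic beaker, 62 mm diameter, 62 mm high, loose; leave it alone. Origin at the centre of its underside

How it is judged:
By the outcome, as a careful person would: the job done as asked, in the order asked, and still so for the second after the job is handed in, while the arm keeps its last pose, push and grip.
It also fails if it takes over 58 s, if anything falls off the work surface, if the arm or the gripper's body presses on something with over 40 N, if the wrist force passes 120 N, or if a joint passes its speed limit or range.

## Working session

There is one attempt and no reset: what is moved stays moved. The work goes in short steps, Python scripts to look and compute and a tool call to move; the robot and the scene stay as the last step left them, time stands still between calls to the robot, and variables do not carry over. Pictures are saved under pics/ and viewed, at most 10 in all, crops included, and the job is handed in when it is done.

Besides the shell and the picture viewer there is one more tool, called after "Call:" as name(argument=value, ...), one argument or row to a line, values as JSON. move_arm: Moves the arm, as the interface text tells. Its arguments: {"type":"object","properties":{"rows":{"type":"array","items":{"type":"array","items":{"type":"number"}}}},"required":["rows"]}

```bash
mkdir -p pics; python3 - <<'E'
from plant import manip
import cv2
s=manip.state();print(s);print(manip.tip_reach)
for n in("side","top"):
    f=manip.grab_frame(n);cv2.imwrite(f"pics/{n}0.png",f["img"]);print(n,f["mtx"].tolist(),f["R"].round(4).tolist(),f["t"].round(4).tolist())
E
```

```text
{'time': 0.0, 'joint_pos': array([-1.46497954e+00,  5.33631774e-02,  1.61429590e+00, -1.85152281e-05,
        1.47601262e+00, -1.19026262e-01]), 'joint_vel': array([-0.0023095 , -0.00082613, -0.00076041,  0.00040715,  0.00039639,
        0.00037455]), 'joint_efforts': array([ 3.22395772e-04, -3.93684447e+01, -3.70174026e+01, -8.20743981e-05,
        7.09510467e-03, -6.96211046e-06]), 'tool_pos': array([ 0.13926291, -0.6086832 ,  0.24905794]), 'tool_rot': array([-1.03955702e-03,  9.93686717e-01,  1.12185684e-01, -2.34924303e-06]), 'contact_force': array([ 0.81034692, -1.13061838,  0.9997876 ]), 'ft_torque': array([-0.01675522,  0.00527203,  0.01359419]), 'grasp_force': 0.0, 'gripper_width': 0.997346571213524}
0.019
side [[389.51603094887497, 0.0, 253.0455796279436], [0.0, 389.51603094887497, 199.14869490120296], [0.0, 0.0, 1.0]] [[-0.9945, -0.1039, 0.0085], [-0.0598, 0.5017, -0.8629], [0.0854, -0.8588, -0.5052]] [0.4996, 0.0805, 0.8445]
top [[477.39329815927124, 0.0, 252.1035093401838], [0.0, 477.39329815927124, 190.7670472177019], [0.0, 0.0, 1.0]] [[-0.021, -0.9995, -0.0226], [-0.9989, 0.0219, -0.0406], [0.0411, 0.0218, -0.9989]] [0.0198, 0.5112, 1.25]
```

View pics/top0.png

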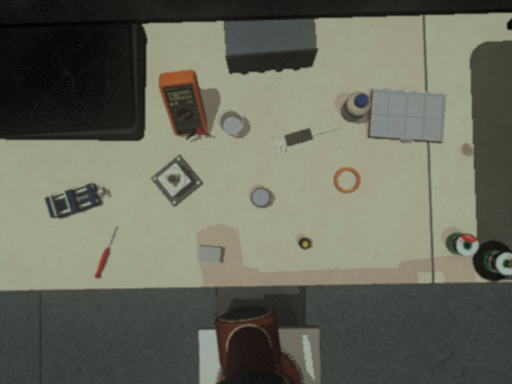

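View pics/side0.png

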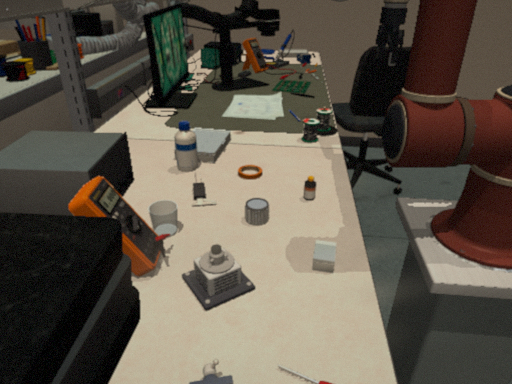

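The top view shows the mount at about (177,180), the collar at (261,197), the cup at (232,124), the tape at (347,180), the glue at (305,243) and the fuses at (210,253). In the side view the collar is at (257,211) and the mount at (217,272). I'll enlarge both views next.

```bash
python3 - <<'E'
import cv2,numpy as np
t=cv2.imread("pics/top0.png");s=cv2.imread("pics/side0.png")
a=cv2.resize(t[150:220,145:285],None,fx=5.5,fy=5.5,interpolation=cv2.INTER_CUBIC)[:, :770]
b=cv2.resize(s[190:310,175:285],None,fx=4,fy=4,interpolation=cv2.INTER_CUBIC)
cv2.imwrite("pics/c1.png",a);cv2.imwrite("pics/c2.png",b)
E
```

```text
(no output)
```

View pics/c1.png

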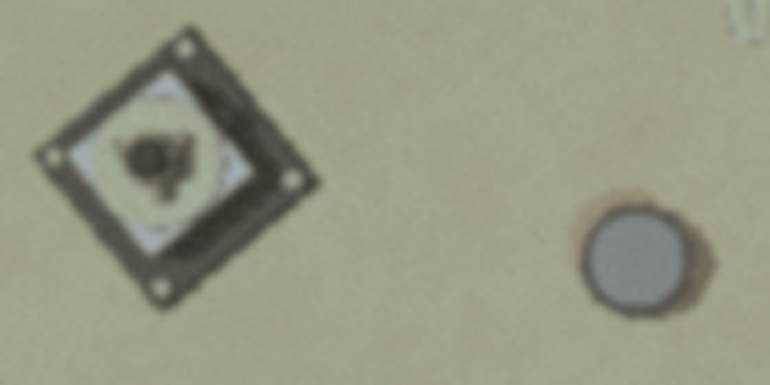

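View pics/c2.png

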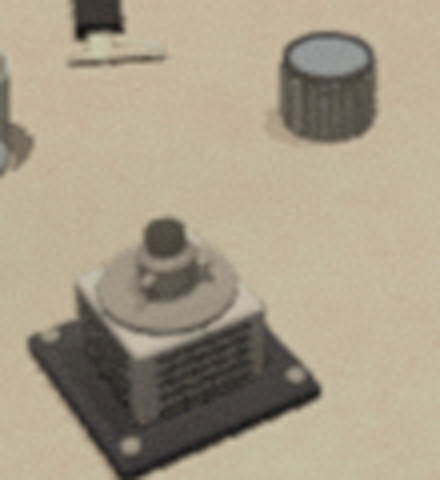

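The first crop shows the collar's glass centred at crop (637,258), the seat at (148,157) and the plate corners at (190,25), (320,182), (163,312) and (35,153). In the side crop the glass is at (328,57) and the seat top is near (166,231).

```bash
cat > h.py <<'E'
import numpy as np,cv2
from plant import manip
def ray(f,p):
    d=np.linalg.inv(f["mtx"])@[p[0],p[1],1]; return -f["R"].T@f["t"], f["R"].T@d
def plane(f,p,z):
    c,d=ray(f,p); return c+d*(z-c[2])/d[2]
def tri(f,p,g,q):
    (a,d),(b,e)=ray(f,p),ray(g,q)
    s=np.linalg.lstsq(np.c_[d,-e],b-a,rcond=None)[0]; A,B=a+s[0]*d,b+s[1]*e
    return (A+B)/2,np.linalg.norm(A-B)
E
python3 - <<'E'
from h import *
T=manip.grab_frame("top");S=manip.grab_frame("side")
c1=lambda x,y:((x+.5)/5.5-.5+145,(y+.5)/5.5-.5+150)
c2=lambda x,y:((x+.5)/4-.5+175,(y+.5)/4-.5+190)
# glass by colour in both
for n,f,(x0,y0,x1,y1) in(("top",T,(245,180,280,212)),("side",S,(242,193,272,228))):
    im=cv2.GaussianBlur(f["img"],(3,3),0).astype(int)[y0:y1,x0:x1]
    m=((im[...,0]-im[...,2])>-2)&(im.sum(2)>270);k,l,st,ce=cv2.connectedComponentsWithStats(m.astype(np.uint8))
    i=1+st[1:,4].argmax();print(n,st[i],ce[i]+[x0,y0])
    p=ce[i]+[x0,y0]; print(plane(f,p,.042))
    if n=="top":tp=p
    else: print(tri(T,tp,S,p))
C=np.array([plane(T,c1(*p),.01) for p in((190,25),(320,182),(163,312),(35,153))]);print(C,C.mean(0))
for i in range(4):
    d=C[(i+1)%4]-C[i];print(np.degrees(np.arctan2(d[1],d[0])),np.linalg.norm(d))
print("seat",plane(T,c1(148,157),.084),plane(S,c2(166,231),.084),tri(T,c1(148,157),S,c2(166,231)))
print("flange",plane(T,c1(157,163),.054),plane(S,c2(168,287),.054))
for n,p,z in(("cup",(232,124),.05),("glue",(305,243),.06),("fuse",(210,253),.03),("tape",(347,180),.01)):print(n,plane(T,p,z))
E
```

```text
top [  7   9  17  17 222] [260.2027027  196.92792793]
[ 0.49389753 -0.01238087  0.042     ]
side [  6   7  18   8 110] [256.63636364 203.32727273]
[ 0.49571406 -0.01039469  0.042     ]
(array([ 0.49490344, -0.01230532,  0.04086405]), np.float64(0.0019528020218252437))
[[0.61325862 0.20082134 0.01      ]
 [0.53583366 0.13909219 0.01      ]
 [0.47484474 0.21591679 0.01      ]
 [0.55294694 0.27689665 0.01      ]] [0.54422099 0.20818174 0.01      ]
-141.43544462804905 0.09902076211301554
128.4450920990213 0.09809010046459066
37.98165192257074 0.09908833040712972
-51.59299925734818 0.09708218819606534
seat [0.54448594 0.20797009 0.084     ] [0.54425034 0.21315165 0.084     ] (array([0.54497984, 0.20867502, 0.08051582]), np.float64(0.0004935047898790465))
flange [0.54373573 0.20953428 0.054     ] [0.54442627 0.21388116 0.054     ]
cup [0.68305469 0.0561012  0.05      ]
glue [ 0.37486883 -0.12277932  0.06      ]
fuse [0.35173152 0.12088156 0.03      ]
tape [ 0.53441007 -0.24159033  0.01      ]
```

Call:
move_arm(
  rows=[
    [1.5,-1.6,0,0,0,0,1],
    [2.5,-2.6,0,0,0,0,1],
    [2.5,-2.6,0,0,0,0,1],
    [2.5,-2.6,0,0,0,0,1],
    [2.5,-2.6,0,0,0,0,1],
    [2.5,-2.6,0,0,0,0,1],
    [2.5,-2.6,0,0,0,0,1],
    [2.5,-2.6,0,0,0,0,1],
    [2.5,-2.6,0,0,0,0,1],
    [2.5,-2.6,0,0,0,0,1],
    [2.5,-2.6,0,0,0,0,1],
    [2.5,-2.6,0,0,0,0,1],
    [2.5,-2.6,0,0,0,0,1],
    [2.5,-2.6,0,0,0,0,1],
    [2.5,-2.6,0,0,0,0,1],
    [2.5,-2.6,0,0,0,0,1],
    [2.5,-2.6,0,0,0,0,1],
    [2.5,-2.6,0,0,0,0,1],
    [2.5,-2.6,0,0,0,0,1],
    [1.5,-1.9,0,0,0,0,1],
  ],
)

```text
time: 1.87
tool_pos: [0.4961, -0.0093, 0.2502]
tool_rot: [-0.0, 0.994, 0.113, 0.0]
contact_force: [-0.0, -0.1, 0.3]
gripper_width: 1.0
grasp_force: 0.0
```

```bash
cat >> h.py <<'E'
from scipy.spatial.transform import Rotation as Ro
def go(target):
    s=manip.state();w,x,y,z=s["tool_rot"];R=Ro.from_quat([x,y,z,w])
    print("t",s["time"],"pos",s["tool_pos"].round(4),"F",s["contact_force"].round(1),"w",s["gripper_width"],"q",np.degrees(s["joint_pos"]).round(1))
    print("axes x",R.as_matrix()[:,0].round(4),"z",R.as_matrix()[:,2].round(4),"shift cm",(R.inv().apply(np.array(target)-s["tool_pos"])*100).round(2))
def wproj(f,X):
    c=f["R"]@X+f["t"];th=np.arctan2(np.hypot(c[0],c[1]),c[2]);r=f["mtx"][0,0]*th/np.hypot(c[0],c[1]);return np.array([f["mtx"][0,2]+c[0]*r,f["mtx"][1,2]+c[1]*r])
def wray(f,p,z):
    d=(np.array(p)-f["mtx"][:2,2])/f["mtx"][0,0];th=np.hypot(*d);v=np.r_[d/th*np.sin(th),np.cos(th)]
    c=-f["R"].T@f["t"];d=f["R"].T@v;return c+d*(z-c[2])/d[2]
E
python3 - <<'E'
from h import *
go([.4948,-.012,.25])
f=manip.grab_frame("wrist");cv2.imwrite("pics/w1.png",f["img"]);print(wproj(f,np.array([.4948,-.012,.042])),f["mtx"][0])
E
```

```text
t 1.8667 pos [ 0.4961 -0.0093  0.2502] F [-0.  -0.1  0.3] w 1.0004107546782506 q [ -9.7 -15.1 109.2   0.   85.9  67.3]
axes x [9.744e-01 2.248e-01 5.000e-04] z [ 4.e-04  6.e-04 -1.e+00] shift cm [-0.19  0.24  0.02]
[258.4905239  167.25570628] [297.31863964   0.         257.04560291]
```

View pics/w1.png

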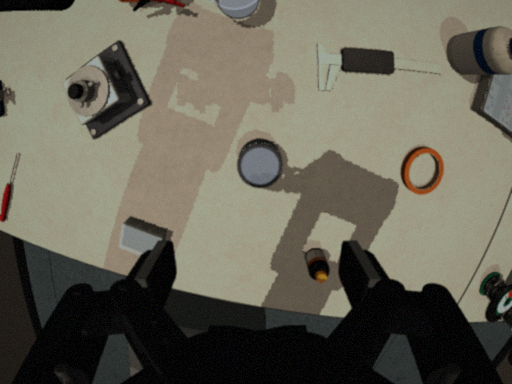

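The wrist view shows the collar at about (260,163) and the mount's seat at about (76,90). The area around both is clear. I'll measure the glass centre by colour.

```bash
python3 - <<'E'
from h import *
f=manip.grab_frame("wrist")
im=cv2.GaussianBlur(f["img"],(3,3),0).astype(int)[130:200,230:295]
m=((im[...,0]-im[...,2])>0)&(im.sum(2)>240);k,l,st,ce=cv2.connectedComponentsWithStats(m.astype(np.uint8))
i=1+st[1:,4].argmax();p=ce[i]+[230,130];c=wray(f,p,.042);print(st[i],p,c)
go([*((c[:2]+[.4948,-.012])/2),.036])
print("seat",wray(f,(76,90),.084))
E
```

```text
[  13   18   38   37 1105] [261.68144796 166.37737557] [ 0.49749104 -0.01241638  0.042     ]
t 1.9667 pos [ 0.4959 -0.0091  0.25  ] F [-0.7  0.4 -0.4] w 0.9993865916159768 q [ -9.7 -15.1 109.2   0.   85.9  67.2]
axes x [ 9.737e-01  2.277e-01 -2.000e-04] z [-4.e-04  9.e-04 -1.e+00] shift cm [-0.04  0.33 21.4 ]
seat [0.54802697 0.20752517 0.084     ]
```

Call:
move_arm(
  rows=[
    [0,0.17,1.5,0,0,0,1],
    [0,0.16,3,0,0,0,1],
    [0,0,3,0,0,0,1],
    [0,0,3,0,0,0,1],
    [0,0,3,0,0,0,1],
    [0,0,2.5,0,0,0,1],
    [0,0,2,0,0,0,1],
    [0,0,1.5,0,0,0,1],
    [0,0,1.2,0,0,0,1],
    [0,0,0.7,0,0,0,1],
    [0,0,0,0,0,0,1],
    [0,0,0,0,0,0,1],
    [0,0,0,0,0,0,-1],
    [0,0,0,0,0,0,-1],
    [0,0,0,0,0,0,-1],
    [0,0,0,0,0,0,-1],
    [0,0,0,0,0,0,-1],
    [0,0,0,0,0,0,-1],
    [0,0,0,0,0,0,-1],
    [0,0,0,0,0,0,-1],
  ],
)

```text
time: 3.63
tool_pos: [0.4973, -0.0152, 0.038]
tool_rot: [0.0, 0.994, 0.112, 0.001]
contact_force: [-0.3, 0.7, 6.4]
gripper_width: 0.606
grasp_force: 63.4
```

```bash
python3 - <<'E'
from h import *
go([.496+.0505,-.0122+.2203,.16])
f=manip.grab_frame("side");cv2.imwrite("pics/s1.png",cv2.resize(f["img"][130:300,170:340],None,fx=3,fy=3))
E
```

```text
t 3.6333 pos [ 0.4973 -0.0152  0.038 ] F [-0.3  0.7  6.4] w 0.6061032279784911 q [-10.3  -0.8 118.2   0.   62.4  66.8]
axes x [0.9748 0.223  0.0028] z [ 2.9e-03 -3.0e-04 -1.0e+00] shift cm [  9.82 -20.66 -12.19]
```

View pics/s1.png

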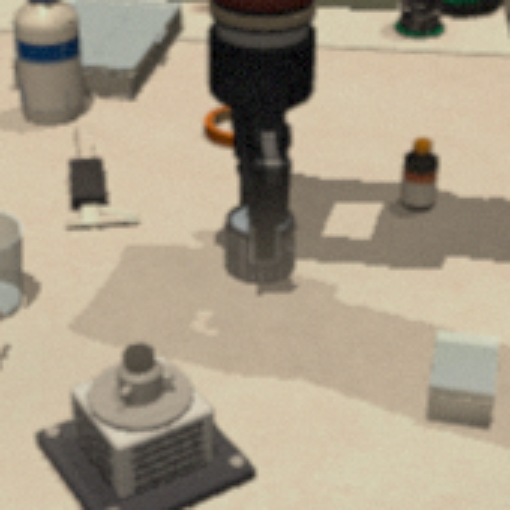

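The collar is held between the pads and still upright. Next I'll lift it.

Call:
move_arm(
  rows=[
    [0,0,-1,0,0,0,-1],
    [0,0,-2,0,0,0,-1],
    [0,0,-2.5,0,0,0,-1],
    [0,0,-2.5,0,0,0,-1],
    [0,0,-2,0,0,0,-1],
    [0.5,-1,-1.5,0,0,0,-1],
    [1,-2,-0.5,0,0,0,-1],
    [1,-2,0,0,0,0,-1],
    [1,-2,0,0,0,0,-1],
    [1,-2,0,0,0,0,-1],
    [0.7,-1.5,0,0,0,0,-1],
    [0.3,-0.5,0,0,0,0,-1],
    [0,0,0,0,0,0,-1],
    [0,0,0,0,0,0,-1],
    [0,0,0,0,0,0,-1],
    [0,0,0,0,0,0,-1],
  ],
)

```text
time: 5.02
tool_pos: [0.5247, 0.1034, 0.1562]
tool_rot: [0.0, 0.994, 0.112, -0.0]
contact_force: [-0.2, 0.2, -2.9]
gripper_width: 0.612
grasp_force: 63.1
```

```bash
python3 - <<'E'
from h import *
go([.545,.209,.16])
f=manip.grab_frame("wrist")
cv2.imwrite("pics/w2.png",f["img"]);print(wproj(f,manip.state()["tool_pos"]),wproj(f,np.array([.545,.209,.084])))
E
```

```text
t 5.0167 pos [0.5247 0.1034 0.1562] F [-0.2  0.2 -2.9] w 0.6119537858034844 q [  3.2  -4.9 109.5  -0.   75.4  80.4]
axes x [ 9.751e-01  2.218e-01 -4.000e-04] z [-4.e-04 -3.e-04 -1.e+00] shift cm [ 4.32 -9.84 -0.39]
[254.88749126 265.93768713] [119.03023446 152.91310842]
```

View pics/w2.png

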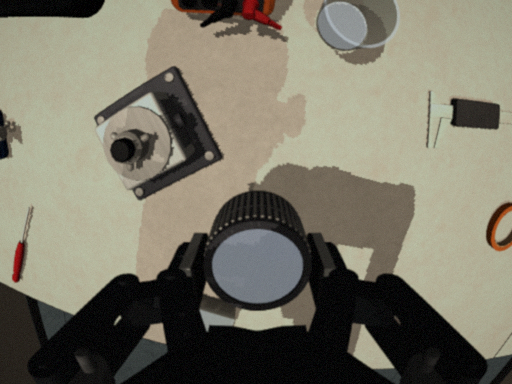

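The wrist view shows the glass at about (258,266) and the black seat at about (122,150). I'll measure the offset between them in this one picture.

```bash
cat > m.py <<'E'
from h import *
f=manip.grab_frame("wrist");s=manip.state()
im=cv2.GaussianBlur(f["img"],(3,3),0).astype(int)
def big(m,x0,y0):
    k,l,st,ce=cv2.connectedComponentsWithStats(m.astype(np.uint8));i=1+st[1:,4].argmax()
    c=max(cv2.findContours((l==i).astype(np.uint8),cv2.RETR_EXTERNAL,cv2.CHAIN_APPROX_NONE)[0],key=len)
    e=cv2.fitEllipse(c);print(st[i],ce[i]+[x0,y0],e);return np.array(e[0])+[x0,y0]
a=im[210:320,195:320];g=big(((a[...,0]-a[...,2])>0)&(a.sum(2)>240),195,210)
import sys
u,v=map(int,sys.argv[1:3]);b=im[v-22:v+22,u-22:u+22];q=big(b.sum(2)<90,u-22,v-22)
G=wray(f,g,s["tool_pos"][2]+.005);Q=wray(f,q,.084)
print("glass",G,"seat",Q,"rel",Q-G)
go([*(s["tool_pos"][:2]+(Q-G)[:2]),.13])
E
python3 m.py 122 150
```

```text
[  17   19   91   74 5275] [257.01687204 265.43924171] ((62.02070236206055, 55.45528793334961), (73.25164794921875, 89.7061538696289), 90.48971557617188)
[ 12  11  24  23 417] [123.29736211 149.63069544] ((23.308351516723633, 21.645584106445312), (21.569616317749023, 22.789600372314453), 67.8373031616211)
glass [0.52848726 0.10331984 0.16129098] seat [0.54810821 0.20589312 0.084     ] rel [ 0.01962095  0.10257328 -0.07729098]
t 5.1167 pos [0.5248 0.1036 0.1563] F [ 0.3 -0.2 -2.1] w 0.613347356980503 q [  3.2  -4.9 109.5  -0.   75.4  80.4]
axes x [ 9.751e-01  2.218e-01 -2.000e-04] z [-1.e-04 -2.e-04 -1.e+00] shift cm [ 4.19 -9.57  2.63]
```

Call:
move_arm(
  rows=[
    [0.8,-1.2,0.5,0,0,0,-1],
    [1,-1.5,0.5,0,0,0,-1],
    [0.8,-1.3,0.4,0,0,0,-1],
    [0.4,-0.6,0,0,0,0,-1],
    [0,0,0,0,0,0,-1],
    [0,0,0,0,0,0,-1],
    [0,0,0,0,0,0,-1],
    [0,0,0,0,0,0,-1],
  ],
)

```text
time: 5.78
tool_pos: [0.544, 0.1555, 0.1425]
tool_rot: [0.0, 0.994, 0.112, 0.0]
contact_force: [0.9, -0.4, -2.7]
gripper_width: 0.611
grasp_force: 63.2
```

```bash
python3 - <<'E'
from h import *
f=manip.grab_frame("wrist");p=wproj(f,np.array([.548,.207,.084]));print(p);cv2.imwrite("pics/w3.png",f["img"])
open("p","w").write(f"{int(p[0])} {int(p[1])}")
E
python3 m.py $(cat p)
```

```text
[181.2731158  196.22533352]
[  17   19   91   74 5277] [257.00341103 265.43395869] ((62.00638961791992, 55.45043182373047), (73.25579833984375, 89.73676300048828), 90.53395080566406)
[  9   8  26  26 506] [180.53952569 194.86363636] ((21.523271560668945, 20.865816116333008), (23.874820709228516, 25.22174644470215), 50.65877914428711)
glass [0.5476283  0.1552777  0.14755644] seat [0.54883641 0.20760596 0.084     ] rel [ 0.00120811  0.05232826 -0.06355644]
t 5.8833 pos [0.544  0.1554 0.1426] F [ 1.1 -0.2 -1.4] w 0.6123852295805936 q [  8.4   0.2 105.9  -0.   73.9  85.6]
axes x [9.750e-01 2.223e-01 3.000e-04] z [ 3.e-04 -1.e-04 -1.e+00] shift cm [ 1.28 -5.08  1.26]
```

View pics/w3.png

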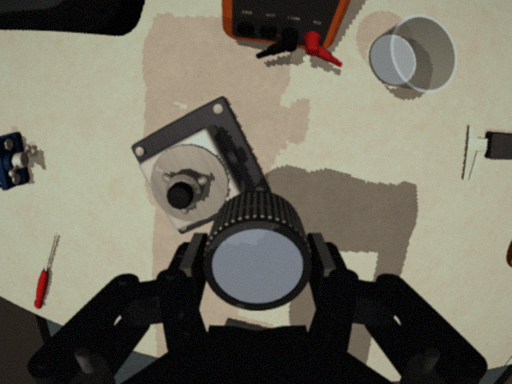

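The seat is at (180,194) and the collar is clear of it. I'll move over the spigot and lower part way.

Call:
move_arm(
  rows=[
    [0.25,-1,0,0,0,0,-1],
    [0.35,-1.4,0,0,0,0,-1],
    [0.35,-1.4,0,0,0,0,-1],
    [0.22,-0.9,0,0,0,0,-1],
    [0.1,-0.4,0,0,0,0,-1],
    [0,0,0.4,0,0,0,-1],
    [0,0,0.6,0,0,0,-1],
    [0,0,0.6,0,0,0,-1],
    [0,0,0.5,0,0,0,-1],
    [0,0,0,0,0,0,-1],
    [0,0,0,0,0,0,-1],
    [0,0,0,0,0,0,-1],
  ],
)

```text
time: 6.88
tool_pos: [0.545, 0.2081, 0.1212]
tool_rot: [0.0, 0.994, 0.112, -0.0]
contact_force: [1.0, 0.4, -2.8]
gripper_width: 0.61
grasp_force: 63.3
```

```bash
python3 - <<'E'
from h import *
go([.545,.208,.108])
S=manip.grab_frame("side");T=manip.grab_frame("top")
a=cv2.resize(S["img"][190:310,165:265],(500,600),interpolation=cv2.INTER_CUBIC)
cv2.imwrite("pics/s2.png",a)
E
```

```text
t 6.8833 pos [0.545  0.2081 0.1212] F [ 1.   0.4 -2.8] w 0.6098172267412116 q [ 13.6   3.9 104.3  -0.   71.8  90.7]
axes x [ 9.749e-01  2.225e-01 -1.000e-04] z [-1.e-04 -0.e+00 -1.e+00] shift cm [-0.01  0.01  1.32]
```

View pics/s2.png

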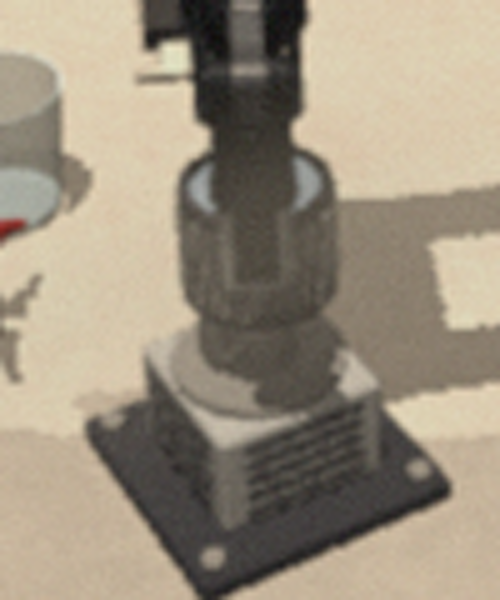

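The collar (centre column about 258) sits in line over the spigot. I'll lower it gently and watch the force.

Call:
move_arm(
  rows=[
    [0,0,0.3,0,0,0,-1],
    [0,0,0.3,0,0,0,-1],
    [0,0,0.2,0,0,0,-1],
    [0,0,0.2,0,0,0,-1],
    [0,0,0.1,0,0,0,-1],
    [0,0,0.1,0,0,0,-1],
    [0,0,0,0,0,0,-1],
    [0,0,0,0,0,0,-1],
    [0,0,0,0,0,0,-1],
  ],
)

```text
time: 7.73
tool_pos: [0.545, 0.2085, 0.1094]
tool_rot: [-0.0, 0.994, 0.112, 0.0]
contact_force: [0.1, 0.2, -1.5]
gripper_width: 0.61
grasp_force: 63.3
```

Call:
move_arm(
  rows=[
    [0,0,0.1,0,0,0,-1],
    [0,0,0.1,0,0,0,-1],
    [0,0,0.1,0,0,0,-1],
    [0,0,0.05,0,0,0,-1],
    [0,0,0,0,0,0,-1],
    [0,0,0,0,0,0,-1],
  ],
)

```text
time: 8.23
tool_pos: [0.545, 0.2085, 0.106]
tool_rot: [-0.0, 0.994, 0.112, 0.0]
contact_force: [-0.7, 0.7, -0.4]
gripper_width: 0.611
grasp_force: 63.3
```

Call:
move_arm(
  rows=[
    [0,0,0.1,0,0,0,-1],
    [0,0,0.05,0,0,0,-1],
    [0,0,0,0,0,0,-1],
    [0,0,0,0,0,0,-1],
  ],
)

```text
time: 8.57
tool_pos: [0.5452, 0.2085, 0.1056]
tool_rot: [0.0, 0.994, 0.112, 0.0]
contact_force: [-3.2, -1.1, 5.4]
gripper_width: 0.607
grasp_force: 63.8
```

Call:
move_arm(
  rows=[
    [0,0,0,0,0,-3,-1],
    [0,0,0,0,0,-3,-1],
    [0,0,0,0,0,-3,-1],
    [0,0,0,0,0,-3,-1],
    [0,0,0,0,0,-3,-1],
    [0,0,0,0,0,0,-1],
  ],
)

```text
time: 9.07
tool_pos: [0.5461, 0.2088, 0.1056]
tool_rot: [-0.0, 0.97, 0.241, 0.002]
contact_force: [-0.3, 1.2, 3.0]
gripper_width: 0.61
grasp_force: 63.8
```

```bash
python3 -c "
from h import *
go([.545,.2085,.1056]);print(manip.state()['ft_torque'])"
```

```text
t 9.0667 pos [0.5461 0.2088 0.1056] F [-0.3  1.2  3. ] w 0.6101999139817713 q [ 13.6   5.1 104.7   0.   70.   75.7]
axes x [0.8836 0.4683 0.003 ] z [ 0.0028  0.0011 -1.    ] shift cm [-0.11 -0.02 -0.01]
[ 0.16460893 -0.05063102 -0.00165638]
```

Call:
move_arm(
  rows=[
    [0,0,0.03,0,0,-3,-1],
    [0,0,0,0,0,-3,-1],
    [0,0,0,0,0,-3,-1],
    [0,0,0,0,0,-3,-1],
    [0,0,0,0,0,-3,-1],
    [0,0,0,0,0,0,-1],
  ],
)

```text
time: 9.57
tool_pos: [0.5462, 0.2087, 0.1052]
tool_rot: [0.0, 0.931, 0.365, 0.002]
contact_force: [0.8, -0.9, 4.0]
gripper_width: 0.613
grasp_force: 63.7
```

Call:
move_arm(
  rows=[
    [0,0,0.02,0,0,-3,-1],
    [0,0,0,0,0,-3,-1],
    [0,0,0,0,0,-3,-1],
    [0,0,0,0,0,-3,-1],
    [0,0,0,0,0,0,-1],
  ],
)

```text
time: 9.98
tool_pos: [0.5447, 0.2084, 0.1032]
tool_rot: [-0.0, 0.888, 0.46, -0.0]
contact_force: [1.6, 0.6, -1.3]
gripper_width: 0.608
grasp_force: 63.4
```

It has dropped: z fell 2 mm and the force went to zero. I'll push down next.

Call:
move_arm(
  rows=[
    [0,0,0.1,0,0,0,-1],
    [0,0,0.1,0,0,0,-1],
    [0,0,0.1,0,0,0,-1],
    [0,0,0.1,0,0,0,-1],
    [0,0,0,0,0,0,-1],
    [0,0,0,0,0,0,-1],
  ],
)

```text
time: 10.48
tool_pos: [0.5449, 0.2085, 0.0994]
tool_rot: [-0.0, 0.888, 0.461, -0.0]
contact_force: [2.6, 0.5, -4.3]
gripper_width: 0.613
grasp_force: 63.3
```

```bash
python3 -c "
from h import *
go([.545,.2085,.092]);print(manip.state()['ft_torque'])"
```

```text
t 10.4833 pos [0.5449 0.2085 0.0994] F [ 2.6  0.5 -4.3] w 0.612553376221634 q [ 13.6   5.5 105.    0.   69.6  48.8]
axes x [0.5755 0.8178 0.    ] z [-1.e-04  1.e-04 -1.e+00] shift cm [0.01 0.01 0.74]
[ 0.28057483 -0.46089422 -0.00876215]
```

Call:
move_arm(
  rows=[
    [0,0,0.1,0,0,0,-1],
    [0,0,0.1,0,0,0,-1],
    [0,0,0.1,0,0,0,-1],
    [0,0,0.1,0,0,0,-1],
    [0,0,0.1,0,0,0,-1],
    [0,0,0.1,0,0,0,-1],
    [0,0,0,0,0,0,-1],
    [0,0,0,0,0,0,-1],
  ],
)

```text
time: 11.15
tool_pos: [0.5451, 0.2085, 0.0948]
tool_rot: [0.0, 0.888, 0.461, 0.0]
contact_force: [-1.4, -0.7, 4.9]
gripper_width: 0.613
grasp_force: 63.8
```

Call:
move_arm(
  rows=[
    [0,0,0.1,0,0,0,-1],
    [0,0,0.1,0,0,0,-1],
    [0,0,0.1,0,0,0,-1],
    [0,0,0.1,0,0,0,-1],
    [0,0,0,0,0,0,-1],
    [0,0,0,0,0,0,-1],
  ],
)

```text
time: 11.65
tool_pos: [0.5452, 0.2085, 0.092]
tool_rot: [0.0, 0.887, 0.461, -0.0]
contact_force: [-5.1, -1.3, 11.3]
gripper_width: 0.612
grasp_force: 64.8
```

Call:
move_arm(
  rows=[
    [0,0,0.1,0,0,0,-1],
    [0,0,0.1,0,0,0,-1],
    [0,0,0.05,0,0,0,-1],
    [0,0,0,0,0,0,-1],
    [0,0,0,0,0,0,-1],
  ],
)

```text
time: 12.07
tool_pos: [0.5453, 0.2085, 0.0919]
tool_rot: [0.0, 0.887, 0.461, -0.001]
contact_force: [-12.0, -2.9, 23.9]
gripper_width: 0.612
grasp_force: 66.0
```

```bash
python3 - <<'E'
from h import *
go([.545,.2085,.092]);print(manip.state()["ft_torque"])
S=manip.grab_frame("side")
cv2.imwrite("pics/s3.png",cv2.resize(S["img"][190:310,165:265],(500,600),interpolation=cv2.INTER_CUBIC))
E
```

```text
t 12.0667 pos [0.5453 0.2085 0.0919] F [-12.   -2.9  23.9] w 0.6115508178634526 q [ 13.6   6.1 105.1  -0.   68.9  48.8]
axes x [ 0.5751  0.8181 -0.0012] z [-1.2e-03 -7.0e-04 -1.0e+00] shift cm [-0.02 -0.02 -0.01]
[-0.45713077  2.01704704 -0.00484615]
```

View pics/s3.png

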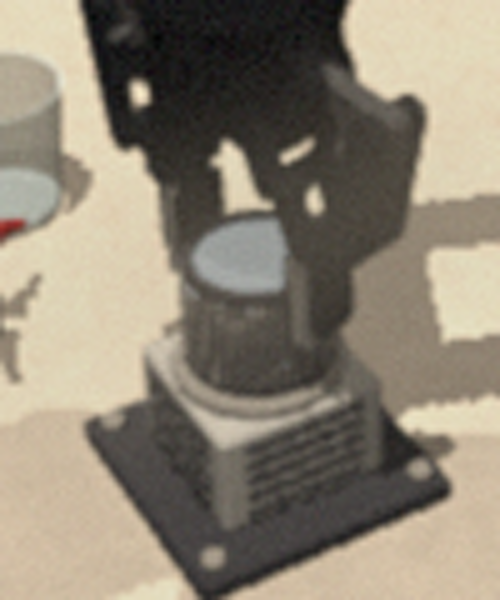

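The collar sits flush on the flange, with its lower rim at about (258,390) and no gap. The gripper still holds it and presses with about 24 N.

```bash
python3 -c "
from plant import manip
print(manip.job_done())"
```

```text
the job is handed in; nothing more can be done
None
```

The collar is keyed over the three pins and pushed flush on the flange. The gripper was still holding it down with about 24 N when I handed the job in at about 12 s.

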